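# Put the tyre kit back in the toolbox

## Robot

A 6-joint arm with a two-finger parallel gripper is mounted at the origin on the work surface. World frame = base frame: x ahead of the robot, y to its left, z up, the work surface at z = 0. Lengths are in m, angles in rad, forces in N, time in s.
With the tool pointing down it reaches from about 0.25 to 0.775 m from the base axis. Payload 4 kg.
Tool frame: the origin (TCP) lies on the centre line of the jaws, within the pads' length; the fingertips stand 14 mm ahead of it and the grasp point (between the pads) lies 5 mm behind it; x points along the fingers, y is the direction in which the jaws open and shut, and the axes are right-handed (so a half turn about x gives the same grasp; the last joint's range is limited). The gripper opens to 85 mm and grips with 20 to 120 N. Pads are 22 mm wide; open, the fingers measure 114 mm over their backs; the gripper's body (76 mm by 85 mm) begins 54 mm behind the grasp point. The pads swing forward as they close: fully open they stand 13 mm farther back than shut.
Start: joints at [1.08, 0.087, 1.371, -0, 1.684, -0.103], TCP at [0.208, 0.509, 0.214] pointing down, gripper open.
Joint ranges: [-3.1, 3.1], [-0.76, 2.03], [0.27, 2.55], [-1.08, 4.22], [0.17, 2.65], [-2.57, 2.57]. Speed limits (rad/s): [2.79, 2.79, 3.14, 3.14, 3.14, 3.14].

## Interface

Orientations are given as a unit quaternion [w, x, y, z].
In Python, from bench import state, vision, job gives the robot as it stands.
- The arm moves only by the shell command python3 -m handwheel 'ROWS' [OPENING]. ROWS is JSON, a list of rows, each an object with "translation": the shift along the tool's x, y, z in mm, a list of three; "twist": the turn, a rotation vector about the tool's x, y, z in degrees, a list of three. In form: [{"translation": [tx, ty, tz], "twist": [rx, ry, rz]}, ...]. A call has 1 to 10 rows; each row shifts and turns the commanded pose from where the row before left it, along the tool's axes as they then stand; what a row does not reach is not made up. A row lasts 1/12 s, in which the tool goes at most 41.7 mm and 7.16 degrees, less where a joint would pass 70% of its speed; a pose out of reach is approached as far as the arm can. A call is refused whole if a number of a shift passes 41.7 or a number of a turn 7.16, either way. A call with a gripper value outside its range is refused whole. OPENING is the opening, from 0 (shut) to 1 (fully open), set as the call begins (- or left out, the last holds). The fingers move at their own pace and stop on an object; the grip force is fixed at half the most. Time passes only in rows, so rows that do not move let the fingers close. It gives the time, the measured TCP pose, the force and the opening at its end, in the units of the state.
- state(): the state, without advancing time (a new reading comes with each control period).
- vision.snapshot(name): name is "scene" or "top" or "wrist"; returns a dict with "color" (384x512x3 uint8, red, green, blue), "z_map" (384x512 float32, m along the optical axis (not along the pixel's ray), 0 where there is no reading), "fx", "fy", "cx", "cy" (pixels), "world_to_cam" (4x4, takes a point from world to camera coordinates); the wrist camera has in their place "tool_from_camera" (4x4, takes a point from camera to tool coordinates, whose origin is the TCP and whose axes are the tool frame's). Camera axes: x right, y down, z forward; pixel columns grow to the right and rows downward; lengths in m; the calibration is good to about 2 mm. A picture is of the moment at which its call begins: read the wrist's pose just before it.
- job.job_done(): hands the job in, once; it reports no verdict.
The state is a dict: "time_s": time; "qpos": joint angles; "joint_velocities": joint speeds; "joint_torque": joint torques, N m; "position": TCP position; "orientation": TCP orientation; "force": force on the tool from outside, world axes, zero at the start; "moment": the same for the moment, N m; "grip_width": finger opening in m.
Only numpy, scipy, OpenCV 4.12 (cv2) and the standard library are available. Lean on these libraries where they do the work, as an engineer would, in place of code of your own. Each camera call takes 0.05 s, during which the arm holds its last target. There are 200 camera calls.

## Task

Put the tyre kit away in the open toolbox: lay the chrome tyre gauge lengthwise in the middle of the blue tray and the stubby orange screwdriver lengthwise in the middle of the yellow tray, and stand the black round end cap and the red square end cap in the green tray, both flat on its floor with their tops up. The black gauge and the white end cap do not belong to the kit: leave them where they lie, and do not disturb the bowl.

Things in the scene. Friction and masses are not known exactly. Their poses are not given: they have to be found in the camera images.
- tray_blue: Blue tray, fixed in the red toolbox: outside 156 (x) by 105 (y) by 17 high, walls and floor 3 thick, so inside 150 by 99, 14 deep. Origin: centre of its underside; inner floor 3 above it. x lengthwise, z up. The three trays sit side by side along y, 105 apart, in any order. Sizes in mm.
- tray_yellow: Yellow tray, fixed in the red toolbox: outside 156 (x) by 105 (y) by 17 high, walls and floor 3 thick, so inside 150 by 99, 14 deep. Origin: centre of its underside; inner floor 3 above it. x lengthwise, z up. The fixed toolbox is 164 by 334 outside; its 3 mm walls rise 48 above the bench. Sizes in mm.
- tray_green: Green tray, fixed in the red toolbox: outside 156 (x) by 105 (y) by 17 high, walls and floor 3 thick, so inside 150 by 99, 14 deep. Origin: centre of its underside; inner floor 3 above it. x lengthwise, z up. The toolbox lid is swung right back on the far (+x) side and slopes from the rim down to the bench, 165 long. Sizes in mm.
- chrome_gauge: Bright chrome pencil tyre gauge lying on the bench, to go in the blue tray. 110 long (x from -55 to +55), 13 wide (y) and 13 high (a thin clip on top adds 1), flat-sided barrel from x -41 to +41 that can be gripped across y; round head at +x, thin stub at -x. Origin: centre of its underside, at mid-length. About 0.05 kg. Sizes in mm.
- screwdriver: Stubby screwdriver lying flat, to go in the yellow tray. 78 long: orange flat-sided handle 26 by 26 from x -39 to +11; thin steel blade from x +11 to +39 at the handle's mid-height. Origin: mid-length of the whole tool, level with its underside; grip the handle at x = -14 (its centre, near the centre of mass), across y. About 0.06 kg. Sizes in mm.
- black_cap: Black round plastic tube end cap, to go in the green tray, standing on the bench with its bevelled top up. 34 diameter (36 at a low rim near the foot, look only), 24 high. Origin: centre of its underside, z up through the top. About 0.03 kg. Sizes in mm.
- square_cap: Red square plastic tube end cap, to go in the green tray, standing on the bench with its top up. 34 by 34 (sides along its x and y), 24 high, a raised 1 mm pad on top. Origin: centre of its underside. About 0.03 kg. Sizes in mm.
- black_gauge: Black pencil tyre gauge lying on the bench, a look-alike that stays where it is. 110 long (x from -55 to +55), 13 wide (y) and 13 high (a thin clip on top adds 1), flat-sided barrel from x -41 to +41 that can be gripped across y; round head at +x, thin stub at -x. Origin: centre of its underside, at mid-length. About 0.05 kg. Sizes in mm.
- white_cap: White round plastic tube end cap, a look-alike that stays where it is, standing on the bench with its bevelled top up. 34 diameter (36 at a low rim near the foot, look only), 24 high. Origin: centre of its underside, z up through the top. About 0.03 kg. Sizes in mm.
- bowl: Small blue ceramic bowl holding a few small grey caps, not to be disturbed; rim diameter 110, 45 high, beyond the loose things on the far side. Origin: centre of its underside. (Farther off: a black funnel 135 high to the left, two folded wiper arms beyond the toolbox lid.) Sizes in mm.
There are look-alikes about, which are no part of the job. Several things look just like the black_cap: the one meant starts farthest to the robot's left.

How it is judged:
By the outcome, as a careful person would: the job done as asked, in the order asked, and still so for the second after the job is handed in, with the robot touching nothing.
It also fails if it takes over 115 s, if anything falls off the work surface, if the arm or the gripper's body presses on something with over 40 N, if the wrist force passes 120 N, or if a joint passes its speed limit or range.

## Working session

There is one attempt and no reset: what is moved stays moved. The work goes in short steps, Python scripts to look and compute and a shell command to move; the robot and the scene stay as the last step left them, time stands still between calls to the robot, and variables do not carry over. Pictures are saved under pics/ and viewed, about 12 in all and at most 16, crops included, and the job is handed in when it is done.

```bash
mkdir -p pics; cat > h.py <<'E'
import numpy as np,cv2
from bench import state,vision,job
from scipy.spatial.transform import Rotation as R
def snap(n,f=None,crop=None,scale=1):
    s=state(); d=vision.snapshot(n)
    T=np.eye(4);
    if n=='wrist':
        q=s['orientation'];T[:3,:3]=R.from_quat([q[1],q[2],q[3],q[0]]).as_matrix();T[:3,3]=s['position'];d['c2w']=T@np.array(d['tool_from_camera'])
    else: d['c2w']=np.linalg.inv(np.array(d['world_to_cam']))
    if f:
        im=d['color'][:,:,::-1]
        if crop: a,b,c,e=crop; im=im[b:e,a:c]
        cv2.imwrite('pics/'+f,cv2.resize(im,None,fx=scale,fy=scale,interpolation=cv2.INTER_CUBIC))
    return d
def ray(d,uv,z):
    uv=np.atleast_2d(uv).astype(float)
    r=np.c_[(uv[:,0]-d['cx'])/d['fx'],(uv[:,1]-d['cy'])/d['fy'],np.ones(len(uv))]@d['c2w'][:3,:3].T
    o=d['c2w'][:3,3]; return o+r*((z-o[2])/r[:,2])[:,None]
def cloud(d):
    v,u=np.mgrid[:384,:512];Z=d['z_map']
    P=np.stack([(u-d['cx'])/d['fx']*Z,(v-d['cy'])/d['fy']*Z,Z],-1)@d['c2w'][:3,:3].T+d['c2w'][:3,3]
    P[Z==0]=np.nan
    return P
E
python3 - <<'E'
from h import *
print(state())
for n in ('top','scene'):
    d=snap(n,n+'0.png',scale=1.5); print(n,d['c2w'].round(3),d['fx'],d['fy'],d['cx'],d['cy'])
    np.savez(n+'0.npz',**{k:np.array(v) for k,v in d.items()})
E
```

```text
{'time_s': 0.0, 'qpos': array([ 1.07988797e+00,  8.79506447e-02,  1.37227882e+00,  1.39888074e-05,
        1.68362654e+00, -1.03087459e-01]), 'joint_velocities': array([ 7.71266499e-04, -2.05989267e-03,  1.72372712e-03, -5.74786423e-04,
       -5.14111651e-05, -5.25441530e-04]), 'joint_torque': array([-2.60673150e-04, -3.51865411e+01, -3.13275611e+01, -2.04918992e-04,
        1.10139194e-02,  1.14564537e-05]), 'position': array([0.20772674, 0.50866819, 0.21322911]), 'orientation': array([ 0.69361511,  0.13549335,  0.69409288, -0.13702084]), 'force': array([0.45784536, 0.41092398, 0.06239763]), 'moment': array([-0.00616936,  0.0237991 ,  0.01938239]), 'grip_width': 0.08559729771087639}
top [[ 0.02  -0.998  0.067  0.495]
 [-1.    -0.019  0.008  0.032]
 [-0.007 -0.067 -0.998  0.849]
 [ 0.     0.     0.     1.   ]] 360.04530006590363 360.04530006590363 256.75852187543245 192.76150410398122
scene [[-0.182  0.821 -0.541  1.112]
 [ 0.983  0.15  -0.102  0.148]
 [-0.002 -0.55  -0.835  0.886]
 [ 0.     0.     0.     1.   ]] 431.40422762348305 431.40422762348305 256.02108347032043 197.45631110340435
```

View pics/top0.png

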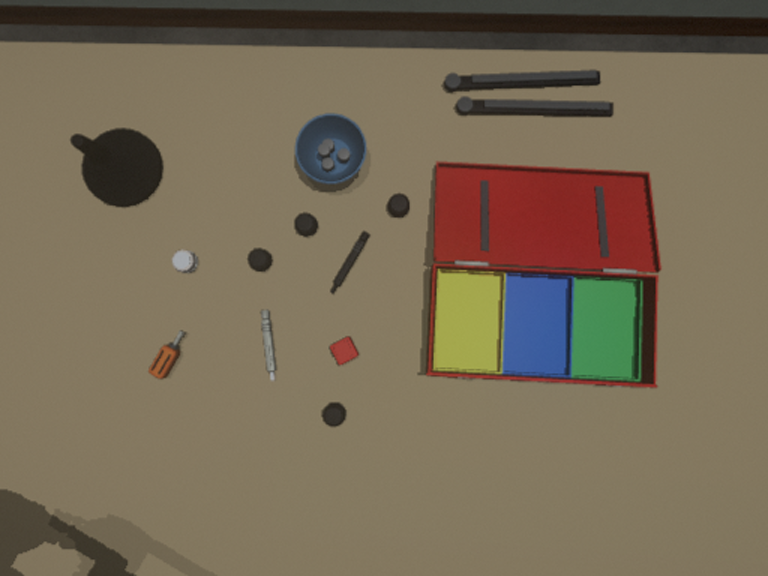

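View pics/scene0.png

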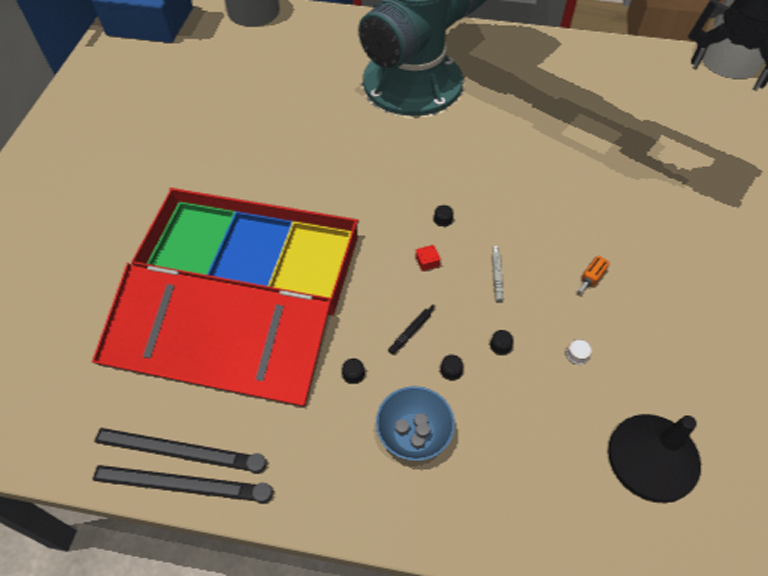

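Top view at 1.5x: the trays run yellow (468,322), blue (537,325), green (606,328). The chrome gauge is at (268,344), the screwdriver at (167,355), the red cap at (344,350), the white cap at (184,261) and the black gauge at (350,262). There are four black caps: (260,259), (306,224), (398,205) and (334,413). The one at (260,259) is farthest left (+y), so it is the one meant.

```bash
cat > meas.py <<'E'
from h import *
def blobs(d,mask,zt,amin=40):
    n,l,st,c=cv2.connectedComponentsWithStats(mask.astype(np.uint8))
    out=[]
    for i in range(1,n):
        if st[i,4]<amin: continue
        v,u=np.nonzero(l==i); P=ray(d,np.c_[u,v],zt)[:,:2]
        (cx,cy),(w,h),a=cv2.minAreaRect((P*1000).astype(np.float32))
        b=cv2.boxPoints(((cx,cy),(w,h),a)); e=[b[1]-b[0],b[2]-b[1]]; L=max(e,key=np.linalg.norm)
        out.append((c[i].round(),st[i,4],P.mean(0).round(4),np.round([cx,cy],1),np.round(sorted([w,h]),1),round(np.degrees(np.arctan2(L[1],L[0]))%180,1)))
    return out
E
python3 - <<'E'
from meas import *
d=snap('top','crop0.png',(80,120,290,300),3.5)
P=cloud(d);hsv=cv2.cvtColor(d['color'],cv2.COLOR_RGB2HSV)
ok=(P[...,2]>.006)&(P[...,2]<.04)&(P[...,0]<.7)&(P[...,0]>.3)&(P[...,1]>-.08)
print('bench z',np.nanmedian(P[330:370,300:400,2]))
for b in blobs(d,ok,.015): 
    u,v=b[0].astype(int); print(*b,hsv[v,u],P[v,u,2].round(3))
H,S,V=cv2.split(hsv)
for n,lo,hi in (('y',22,35),('b',105,125),('g',50,80)):
    m=(H>=lo)&(H<=hi)&(S>120)&(P[...,1]<-.05)&(P[...,0]<.55)
    print(n,*blobs(d,m,.005,500), np.nanmedian(P[m][:,2]).round(4))
E
```

```text
bench z -0.00045679543571852665
[ 79. 130.] 362 [0.6922 0.4603] [691.5 458.9] [28.7 94.9] 91.0 [18 65 39] 0.027
[265. 136.] 168 [0.6847 0.022 ] [685.1  22.3] [32.8 33.3] 1.0 [13 42 55] 0.022
[299. 146.] 630 [ 0.6629 -0.0586] [661.7 -57.6] [46.8 82.7] 0.6 [  2 182 139] 0.03
[203. 149.] 184 [0.6518 0.1666] [652.2 166.4] [31.5 36.9] 46.2 [15 38 53] 0.022
[233. 174.] 245 [0.5951 0.0962] [593.1  97.4] [ 13.3 108.9] 150.5 [19 55 51] 0.011
[172. 172.] 186 [0.5956 0.237 ] [595.3 236.5] [32.5 37.1] 69.3 [19 38 53] 0.022
[122. 173.] 201 [0.5904 0.354 ] [590.8 353.3] [33.3 39.2] 64.8 [107  10 171] 0.026
[286. 202.] 57 [ 0.5308 -0.0292] [531.4 -29.3] [  2.6 116. ] 178.2 [ 14 116  66] 0.02
[296. 211.] 530 [ 0.5102 -0.0522] [507.8 -57.2] [ 48.5 163.4] 179.8 [ 31 139 167] 0.007
[178. 228.] 263 [0.4656 0.2186] [462.9 218.5] [ 14.5 108.8] 7.9 [ 34  13 142] 0.014
[110. 238.] 335 [0.4391 0.3753] [446.  371.5] [30.5 79.8] 152.4 [ 12 168 158] 0.026
[302. 229.] 62 [ 0.4691 -0.0676] [469.1 -69.9] [26.5 33.7] 127.8 [ 32 137 169] 0.005
[229. 233.] 224 [0.4568 0.1014] [457.1 101.2] [32.9 35.1] 117.7 [  2 162 157] 0.025
[222. 276.] 188 [0.3592 0.1149] [360.  114.8] [32.1 33.9] 1.4 [20 42 54] 0.025
y (array([315., 221.]), np.int32(2141), array([ 0.488 , -0.0973]), array([486.7, -98.4]), array([ 93.7, 125.8]), np.float32(0.7)) 0.0057
b (array([358., 223.]), np.int32(2378), array([ 0.4864, -0.1991]), array([ 487.2, -199.3]), array([103.5, 128.3]), np.float32(178.4)) 0.0057
g (array([403., 224.]), np.int32(2338), array([ 0.4847, -0.3021]), array([ 485. , -304.2]), array([104.2, 130. ]), np.float32(179.3)) 0.0053
```

View pics/crop0.png

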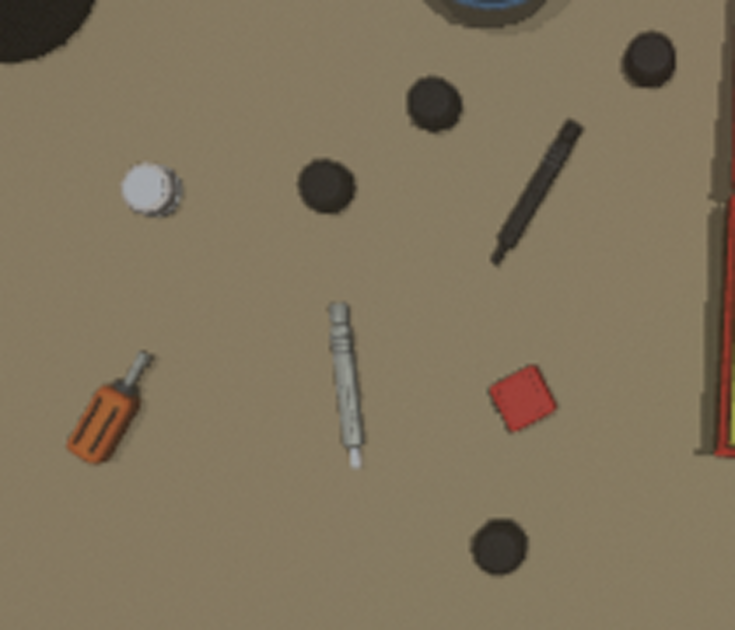

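The crop shows the leftmost black cap at (325,186), left of the other three and right of the white cap at (150,189), so it's confirmed. Next I'll refine the trays and work out the first move.

```bash
cat > plan.py <<'E'
from h import *
import sys
def plan(x,y,z,yaw):
    """shift in current tool axes (mm) & twist (deg about tool x) so that jaw axis (tool y) points along world angle yaw mod 180"""
    s=state();q=s['orientation'];M=R.from_quat([q[1],q[2],q[3],q[0]]).as_matrix()
    cur=np.degrees(np.arctan2(M[1,1],M[0,1])); dy=(yaw-cur+90)%180-90
    # tilt correction: rotation taking tool x to -z, expressed in tool frame
    t=M.T@np.cross(M[:,0],[0,0,-1])
    print('t',s['time_s'],'pos',np.round(s['position'],4),'yaw',cur.round(1),'tilt',np.degrees(t).round(2),'q6',s['qpos'][5].round(2),'F',np.round(s['force'],1),'w',round(s['grip_width'],4))
    print('shift',np.round(1000*(M.T@(np.array([x,y,z])-s['position'])),1),'twist x',round(-dy,1))
if __name__=='__main__': plan(*map(float,sys.argv[1:5]))
E
python3 - <<'E'
from meas import *
for n in ('top','scene'):
    d=snap(n);P=cloud(d);H,S,V=cv2.split(cv2.cvtColor(d['color'],cv2.COLOR_RGB2HSV))
    red=((H<8)|(H>172))&(S>120)&(P[...,1]<-.03)&(P[...,2]>.042)&(P[...,2]<.054)&(P[...,0]<.6)
    q=P[red][:,:2]*1000; r=cv2.minAreaRect(q.astype(np.float32));print(n,'rim',r,q.min(0),q.max(0))
    for c,lo,hi in (('y',22,35),('b',105,125),('g',50,80)):
        m=(H>=lo)&(H<=hi)&(S>100)&(P[...,1]<-.04)&(P[...,0]<.6)
        q=P[m]*1000; f=q[q[:,2]<8];r=q[q[:,2]>16]
        print(c,'all',np.percentile(q,[1,99],axis=0)[:,:2].round(),'floor z',np.median(f[:,2]).round(1),np.percentile(f,[1,99],axis=0)[:,:2].round(), cv2.minAreaRect(q[:,:2].astype(np.float32)))
E
python3 plan.py .463 .2185 .18 97.9
```

```text
top rim ((508.34033203125, -196.2362060546875), (333.26556396484375, 185.0667724609375), 89.37721252441406) [ 414.36937868 -363.71356011] [599.93472377 -30.3772195 ]
y all [[ 428. -142.]
 [ 582.  -41.]] floor z 5.6 [[ 433. -140.]
 [ 580.  -42.]] ((502.363525390625, -199.2708740234375), (320.5384216308594, 156.84632873535156), 88.57038879394531)
b all [[ 425. -247.]
 [ 578. -147.]] floor z 5.3 [[ 429. -245.]
 [ 576. -149.]] ((501.2959899902344, -195.87628173828125), (103.71819305419922, 155.4303741455078), 87.88968658447266)
g all [[ 422. -357.]
 [ 574. -249.]] floor z 5.3 [[ 425. -357.]
 [ 573. -256.]] ((497.9824523925781, -304.0240173339844), (112.05207061767578, 156.0379638671875), 88.26832580566406)
scene rim ((509.1343994140625, -198.2262725830078), (336.56146240234375, 186.52679443359375), 89.00199890136719) [ 413.06584922 -368.04380794] [599.96819835 -30.00590279]
y all [[ 428. -144.]
 [ 558.  -45.]] floor z 6.6 [[ 430. -141.]
 [ 556.  -46.]] ((501.9080505371094, -201.64761352539062), (319.41766357421875, 160.0102996826172), 88.09364318847656)
b all [[ -755. -1335.]
 [  552.  -154.]] floor z -355.7 [[ -848. -1338.]
 [  552.  -154.]] ((-201.2220458984375, -768.1568603515625), (1706.852783203125, 1028.4041748046875), 9.131857872009277)
g all [[ 421. -361.]
 [ 551. -257.]] floor z 6.5 [[ 423. -351.]
 [ 549. -260.]] ((489.9910888671875, -306.05755615234375), (113.56851959228516, 141.17916870117188), 88.4393310546875)
t 0.25 pos [0.2079 0.5089 0.2138] yaw 67.8 tilt [-0.   -0.01  0.06] q6 -0.1 F [ 0.5 -0.3 -0.2] w 0.0854
shift [  34.  -172.4  346. ] twist x -30.1
```

```bash
python3 -m handwheel '[{"translation":[3.4,-17.2,34.6],"twist":[0,0,0]},{"translation":[3.4,-17.2,34.6],"twist":[0,0,0]},{"translation":[3.4,-17.2,34.6],"twist":[0,0,0]},{"translation":[3.4,-17.2,34.6],"twist":[0,0,0]},{"translation":[3.4,-17.2,34.6],"twist":[0,0,0]},{"translation":[3.4,-17.2,34.6],"twist":[0,0,0]},{"translation":[3.4,-17.2,34.6],"twist":[0,0,0]},{"translation":[3.4,-17.2,34.6],"twist":[0,0,0]},{"translation":[3.4,-17.2,34.6],"twist":[0,0,0]},{"translation":[3.4,-17.2,34.6],"twist":[0,0,0]}]' 1
python3 -m handwheel '[{"translation":[0,0,0],"twist":[-6,0,0]},{"translation":[0,0,0],"twist":[-6,0,0]},{"translation":[0,0,0],"twist":[-6,0,0]},{"translation":[0,0,0],"twist":[-6,0,0]},{"translation":[0,0,0],"twist":[-6,0,0]},{"translation":[0,0,0],"twist":[0,0,0]},{"translation":[0,0,0],"twist":[0,0,0]}]'
cat > wr.py <<'E'
from meas import *
import sys
def go(f,zlo,ztop,box):
    d=snap('wrist',f,scale=1.25);P=cloud(d);x0,x1,y0,y1=box
    ok=(P[...,2]>zlo)&(P[...,2]<.05)&(P[...,0]>x0)&(P[...,0]<x1)&(P[...,1]>y0)&(P[...,1]<y1)
    hsv=cv2.cvtColor(d['color'],cv2.COLOR_RGB2HSV)
    for b in blobs(d,ok,ztop,150):
        u,v=b[0].astype(int);print(*b,hsv[v,u],P[v,u,2].round(4))
    print('bench',np.nanmedian(P[(P[...,2]<.004)&(P[...,2]>-.004)][:,2]).round(4))
go(sys.argv[1],float(sys.argv[2]),float(sys.argv[3]),[float(a) for a in sys.argv[4:8]])
E
python3 wr.py w1.png .005 .013 .36 .56 .1 .3; python3 plan.py .463 .2185 .018 97.9
```

```text
time_s: 1.08
position: [0.4641, 0.2174, 0.1803]
orientation: [0.694, 0.136, 0.694, -0.136]
force: [0.8, 1.4, -0.5]
grip_width: 0.0858
time_s: 1.67
position: [0.4632, 0.2191, 0.1803]
orientation: [0.705, -0.047, 0.706, 0.047]
force: [0.4, -0.5, 0.0]
grip_width: 0.0855
[160.  60.] 555 [0.3665 0.1145] [367.6 115. ] [16.6 36. ] 90.1 [60  6 46] 0.0243
[252. 167.] 1061 [0.4625 0.2187] [462.  218.6] [ 12.9 109.4] 8.5 [ 38  18 113] 0.0148
[150. 148.] 743 [0.4556 0.1073] [455.8 103.3] [33.6 34.7] 29.1 [  2 213 222] 0.0259
bench 0.0011
t 1.7167 pos [0.4632 0.2191 0.1803] yaw 97.6 tilt [ 0.   -0.01 -0.  ] q6 -1.37 F [-0.5  0.6  0.8] w 0.0852
shift [162.3  -0.6  -0.3] twist x -0.3
```

View pics/w1.png

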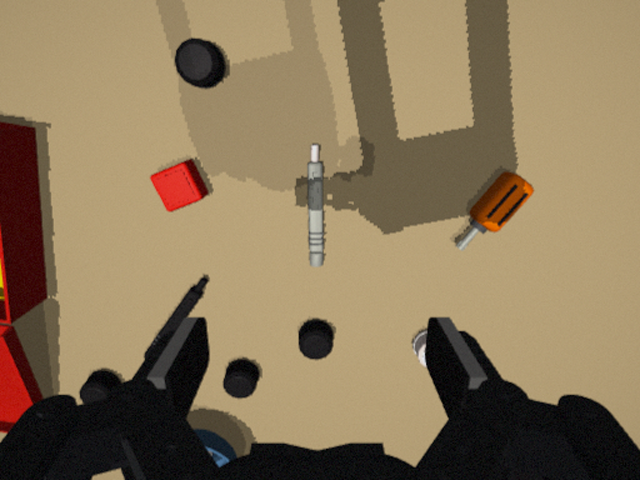

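Wrist view: the chrome gauge sits between the jaws at (316,205), aligned with the fingers, with the nearest cap clear at (316,340). Descend and grip.

```bash
python3 -m handwheel '[{"translation":[32,0,0],"twist":[-1,0,0]},{"translation":[32,0,0],"twist":[0,0,0]},{"translation":[32,0,0],"twist":[0,0,0]},{"translation":[32,0,0],"twist":[0,0,0]},{"translation":[24,-0.5,0],"twist":[0,0,0]},{"translation":[10,0,0],"twist":[0,0,0]},{"translation":[0,0,0],"twist":[0,0,0]}]' 1
python3 -m handwheel '[{"translation":[0,0,0],"twist":[0,0,0]},{"translation":[0,0,0],"twist":[0,0,0]},{"translation":[0,0,0],"twist":[0,0,0]},{"translation":[0,0,0],"twist":[0,0,0]},{"translation":[0,0,0],"twist":[0,0,0]},{"translation":[0,0,0],"twist":[0,0,0]},{"translation":[0,0,0],"twist":[0,0,0]},{"translation":[0,0,0],"twist":[0,0,0]}]' 0
python3 -m handwheel '[{"translation":[-30,0,0],"twist":[0,0,0]},{"translation":[-30,0,0],"twist":[0,0,0]},{"translation":[-30,0,0],"twist":[0,0,0]},{"translation":[-12,0,0],"twist":[0,0,0]},{"translation":[0,0,0],"twist":[0,0,0]}]'
python3 plan.py .501 -.197 .12 88.4
```

```text
time_s: 2.3
position: [0.4609, 0.2179, 0.0154]
orientation: [0.703, -0.054, 0.707, 0.053]
force: [-0.0, 0.4, -0.8]
grip_width: 0.0855
time_s: 2.97
position: [0.4634, 0.2186, 0.0186]
orientation: [0.705, -0.054, 0.705, 0.054]
force: [0.7, -0.2, -0.4]
grip_width: -0.0001
time_s: 3.38
position: [0.4658, 0.2195, 0.1246]
orientation: [0.708, -0.053, 0.702, 0.055]
force: [0.1, -0.1, 0.1]
grip_width: 0.0002
t 3.3833 pos [0.4658 0.2195 0.1246] yaw 98.8 tilt [ 0.    0.48 -0.09] q6 -1.39 F [ 0.1 -0.1  0.1] w 0.0002
shift [   3.7 -417.   -28.9] twist x 10.4
```

Grip width is zero, so the grasp missed. Look.

```bash
python3 wr.py w2.png .005 .013 .36 .56 .14 .3; python3 -c "
from h import *; d=snap('top','t2.png',(120,160,260,290),4)"
```

```text
[252. 177.] 1489 [0.4617 0.2184] [462.3 218.6] [ 12.7 109.6] 8.3 [ 26  15 118] 0.0158
bench 0.0011
```

View pics/w2.png

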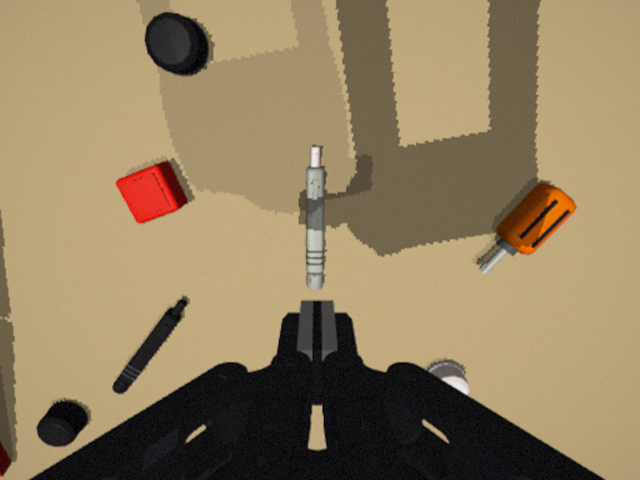

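The gauge at (316,218) hasn't moved and the jaws closed above it. I'll measure where the fingertips really are in the tool frame.

```bash
python3 - <<'E'
from h import *
d=snap('wrist');Z=d['z_map'];P=cloud(d)
T=np.array(d['tool_from_camera']);print(T.round(3))
v,u=np.mgrid[:384,:512]
C=np.stack([(u-d['cx'])/d['fx']*Z,(v-d['cy'])/d['fy']*Z,Z],-1)@T[:3,:3].T+T[:3,3]
for vv in (238,242,246,255,265,275,285): print(vv,[(C[vv,uu]*1000).round(0).tolist() for uu in (246,260)],Z[vv,246])
E
```

```text
[[-0.001 -0.328  0.945 -0.16 ]
 [ 1.    -0.001  0.001  0.   ]
 [ 0.     0.945  0.328 -0.086]
 [ 0.     0.     0.     1.   ]]
238 [[118.0, -7.0, 60.0], [119.0, 8.0, 61.0]] 0.31066808
242 [[-23.0, -3.0, -12.0], [-24.0, 4.0, -12.0]] 0.15434095
246 [[-28.0, -3.0, -12.0], [-27.0, 4.0, -12.0]] 0.14943238
255 [[-36.0, -3.0, -12.0], [-37.0, 4.0, -13.0]] 0.14130233
265 [[-44.0, -3.0, -12.0], [-44.0, 4.0, -12.0]] 0.13387202
275 [[-51.0, -2.0, -12.0], [-53.0, 3.0, -13.0]] 0.12763555
285 [[-60.0, -2.0, -13.0], [-55.0, 3.0, -9.0]] 0.11924618
```

```bash
python3 - <<'E'
from h import *
d=snap('scene','s2.png',(230,90,430,250),3.5);P=cloud(d);s=state();p=s['position']
m=(np.hypot(P[...,0]-p[0],P[...,1]-p[1])<.05)&(P[...,2]>.06)
v,u=np.nonzero(m);print(p,len(v))
for vv in range(v.max()-14,v.max()+1,2):
    k=u[v==vv]; print(vv,k.min(),k.max(),(P[vv,k].mean(0)*1000).round())
E
```

```text
[0.46188755 0.21810905 0.11785943] 6132
136 329 362 [472. 222. 189.]
138 330 359 [473. 222. 183.]
140 336 349 [472. 218. 175.]
142 335 348 [469. 217. 165.]
144 335 348 [470. 218. 159.]
146 336 347 [471. 219. 154.]
148 336 346 [471. 219. 148.]
150 338 344 [472. 220. 142.]
```

View pics/s2.png

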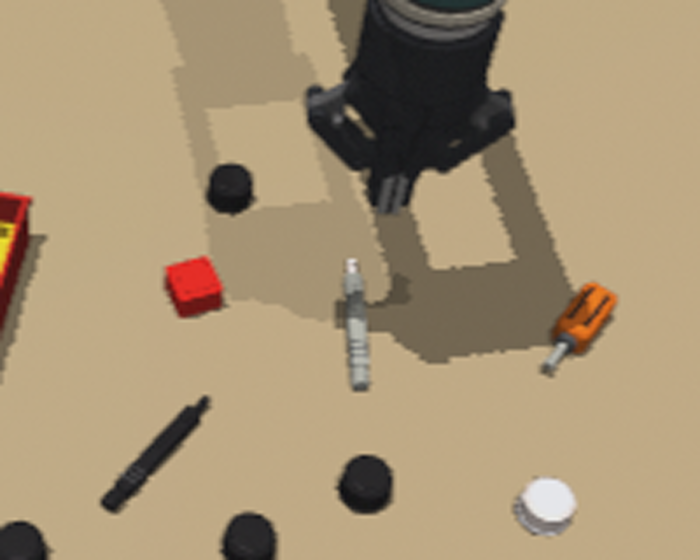

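The scene view (tips at (390,205)) and its depth put the shut fingertips at z 0.139 with the TCP reported at 0.118. The wrist depth agrees: the tips are about 21 mm *behind* the reported TCP, not 14 mm ahead. I'll work from that measured offset (35 mm lower) and descend in steps while watching force.

```bash
python3 plan.py .4622 .2185 -.016 98.4; python3 -m handwheel '[{"translation":[25,0,0],"twist":[0,0,0]},{"translation":[25,0,0],"twist":[0,0,0]},{"translation":[25,0,0],"twist":[0,0,0]},{"translation":[20,0,0],"twist":[0,0,0]},{"translation":[10,0,0],"twist":[0,0,0]},{"translation":[0,0,0],"twist":[0,0,0]},{"translation":[0,0,0],"twist":[0,0,0]}]' 0.5
python3 -m handwheel '[{"translation":[10,0,0],"twist":[0,0,0]},{"translation":[10,0,0],"twist":[0,0,0]},{"translation":[8,0,0],"twist":[0,0,0]},{"translation":[0,0,0],"twist":[0,0,0]},{"translation":[0,0,0],"twist":[0,0,0]}]'
python3 plan.py .4622 .2185 -.016 98.4
```

```text
t 3.5833 pos [0.4619 0.2181 0.1179] yaw 98.8 tilt [-0.   -0.26  0.04] q6 -1.39 F [-0.2  0.1 -0.8] w 0.0001
shift [133.9   0.4   1. ] twist x 0.4
time_s: 4.17
position: [0.4625, 0.2183, 0.0143]
orientation: [0.704, -0.054, 0.706, 0.054]
force: [-0.6, -1.0, -0.5]
grip_width: 0.0426
time_s: 4.58
position: [0.4628, 0.2184, -0.0133]
orientation: [0.705, -0.054, 0.706, 0.054]
force: [-0.2, 0.4, 0.4]
grip_width: 0.0426
t 4.5833 pos [ 0.4628  0.2184 -0.0133] yaw 98.8 tilt [-0.   -0.08  0.01] q6 -1.39 F [-0.2  0.4  0.4] w 0.0426
shift [ 2.7  0.1 -0.5] twist x 0.4
```

```bash
python3 -m handwheel '[{"translation":[2,0,0],"twist":[0,0,0]},{"translation":[0,0,0],"twist":[0,0,0]},{"translation":[0,0,0],"twist":[0,0,0]},{"translation":[0,0,0],"twist":[0,0,0]},{"translation":[0,0,0],"twist":[0,0,0]},{"translation":[0,0,0],"twist":[0,0,0]},{"translation":[0,0,0],"twist":[0,0,0]}]' 0
python3 plan.py .4622 .2185 -.016 98.4
```

```text
time_s: 5.17
position: [0.4638, 0.2188, -0.0141]
orientation: [0.705, -0.054, 0.705, 0.054]
force: [0.2, 0.4, 2.6]
grip_width: 0.0111
t 5.1667 pos [ 0.4638  0.2188 -0.0141] yaw 98.8 tilt [ 0.    0.06 -0.02] q6 -1.39 F [0.2 0.4 2.6] w 0.0111
shift [ 1.9 -0.  -1.6] twist x 0.4
```

```bash
python3 -m handwheel '[{"translation":[-10,0,0],"twist":[0,0,0]},{"translation":[-25,0,0],"twist":[0,0,0]},{"translation":[-30,0,0],"twist":[0,0,0]},{"translation":[-30,0,0],"twist":[0,0,0]},{"translation":[-15,0,0],"twist":[0,0,0]},{"translation":[0,0,0],"twist":[0,0,0]},{"translation":[0,0,0],"twist":[0,0,0]}]'
python3 - <<'E'
from meas import *
d=snap('wrist','w3.png',scale=1);Z=d['z_map'];P=cloud(d);T=np.array(d['tool_from_camera'])
v,u=np.mgrid[:384,:512]
C=np.stack([(u-d['cx'])/d['fx']*Z,(v-d['cy'])/d['fy']*Z,Z],-1)@T[:3,:3].T+T[:3,3]
m=(C[...,0]<10)&(C[...,0]>-40)&(d['color'].max(-1)>60)&(abs(C[...,1])<.03)
m=(C[...,0]<.01)&(C[...,0]>-.05)&(abs(C[...,1])<.04)&(C[...,2]>-.07)&(C[...,2]<.07)
q=C[m]*1000;print(len(q),q.min(0),q.max(0))
g=q[(q[:,2]<-16)];print(len(g),g.min(0) if len(g) else '',g.max(0) if len(g) else '', np.polyfit(g[:,2],g[:,1],1) if len(g) else '')
E
python3 plan.py .501 -.197 .10 88.4
```

```text
time_s: 5.75
position: [0.4638, 0.2188, 0.0964]
orientation: [0.706, -0.054, 0.704, 0.054]
force: [0.6, -0.0, -1.0]
grip_width: 0.011
6362 [-49.9964826  -18.44309504 -56.47518019] [-17.68614756  19.91724646  53.93327982]
1962 [-30.47873496  -5.75828408 -56.47518019] [-17.68614756   7.26234358 -16.02187291] [-0.00131135  0.71387603]
t 5.8 pos [0.4627 0.2184 0.0946] yaw 98.8 tilt [ 0.   -0.08  0.01] q6 -1.39 F [ 0.1 -0.1 -1. ] w 0.011
shift [  -5.3 -416.4  -25.5] twist x 10.4
```

View pics/w3.png

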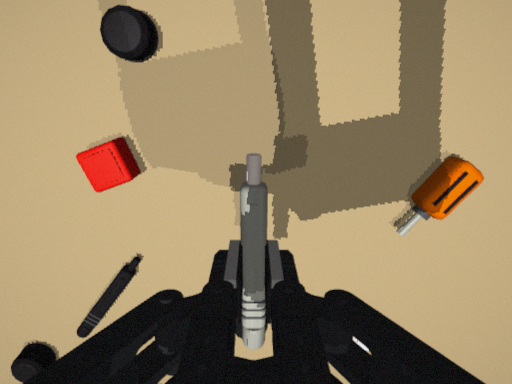

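The wrist view shows the gauge held straight and centred between the pads at (253,250). Carry it to the blue tray.

```bash
python3 -m handwheel '[{"translation":[-1,-20,-1],"twist":[0,0,0]},{"translation":[-1,-36,-2],"twist":[0,0,0]},{"translation":[-1,-36,-2],"twist":[0,0,0]},{"translation":[-1,-36,-2],"twist":[0,0,0]},{"translation":[-1,-36,-2],"twist":[0,0,0]},{"translation":[0,-36,-2],"twist":[0,0,0]},{"translation":[0,-36,-2],"twist":[0,0,0]},{"translation":[0,-36,-2],"twist":[0,0,0]},{"translation":[0,-36,-2],"twist":[0,0,0]},{"translation":[0,-36,-3],"twist":[0,0,0]}]'
python3 -m handwheel '[{"translation":[0,-36,-3],"twist":[0,0,0]},{"translation":[0,-26,-2],"twist":[0,0,0]},{"translation":[0,-10,0],"twist":[0,0,0]},{"translation":[0,0,0],"twist":[5,0,0]},{"translation":[0,0,0],"twist":[5.4,0,0]},{"translation":[0,0,0],"twist":[0,0,0]},{"translation":[0,0,0],"twist":[0,0,0]}]'
python3 plan.py .501 -.197 -.007 88.4
```

```text
time_s: 6.63
position: [0.4944, -0.1256, 0.0976]
orientation: [0.703, -0.053, 0.707, 0.055]
force: [0.7, 0.2, -0.5]
grip_width: 0.0107
time_s: 7.22
position: [0.5012, -0.1953, 0.0986]
orientation: [0.706, 0.01, 0.708, -0.008]
force: [0.6, -0.4, -0.1]
grip_width: 0.0107
t 7.2167 pos [ 0.5012 -0.1953  0.0986] yaw 88.5 tilt [-0.   -0.18 -0.11] q6 -2.02 F [ 0.6 -0.4 -0.1] w 0.0107
shift [105.6  -1.9   0.2] twist x 0.1
```

```bash
python3 -m handwheel '[{"translation":[25,-1.5,0],"twist":[0,0,0]},{"translation":[25,0,0],"twist":[0,0,0]},{"translation":[25,0,0],"twist":[0,0,0]},{"translation":[15,0,0],"twist":[0,0,0]},{"translation":[8,0,0],"twist":[0,0,0]},{"translation":[4,0,0],"twist":[0,0,0]},{"translation":[0,0,0],"twist":[0,0,0]},{"translation":[0,0,0],"twist":[0,0,0]}]'
python3 plan.py .501 -.197 -.008 88.4
```

```text
time_s: 7.88
position: [0.5028, -0.1979, -0.0007]
orientation: [0.708, 0.009, 0.707, -0.01]
force: [0.2, 0.6, -0.1]
grip_width: 0.0109
t 7.8833 pos [ 0.5028 -0.1979 -0.0007] yaw 88.4 tilt [0.   0.08 0.03] q6 -2.02 F [ 0.2  0.6 -0.1] w 0.0109
shift [ 7.3  0.9 -1.9] twist x 0.0
```

```bash
python3 -m handwheel '[{"translation":[3,0.5,-1],"twist":[0,0,0]},{"translation":[2,0,0],"twist":[0,0,0]},{"translation":[1,0,0],"twist":[0,0,0]},{"translation":[0,0,0],"twist":[0,0,0]},{"translation":[0,0,0],"twist":[0,0,0]}]'
python3 plan.py .501 -.197 -.008 88.4
```

```text
time_s: 8.3
position: [0.5012, -0.1973, -0.0074]
orientation: [0.707, 0.01, 0.707, -0.01]
force: [-0.6, 0.7, -0.8]
grip_width: 0.0112
t 8.3 pos [ 0.5012 -0.1973 -0.0074] yaw 88.4 tilt [-0.    0.02  0.  ] q6 -2.02 F [-0.6  0.7 -0.8] w 0.0112
shift [ 0.6  0.3 -0.2] twist x -0.0
```

```bash
python3 -m handwheel '[{"translation":[0.5,0,0],"twist":[0,0,0]},{"translation":[0,0,0],"twist":[0,0,0]},{"translation":[0,0,0],"twist":[0,0,0]},{"translation":[0,0,0],"twist":[0,0,0]}]' 0.4
python3 -m handwheel '[{"translation":[-10,0,0],"twist":[0,0,0]},{"translation":[-20,0,0],"twist":[0,0,0]},{"translation":[-30,0,0],"twist":[0,0,0]},{"translation":[-30,0,0],"twist":[0,0,0]},{"translation":[-30,0,0],"twist":[0,0,0]},{"translation":[-10,0,0],"twist":[0,0,0]},{"translation":[0,0,0],"twist":[0,0,0]}]'
python3 - <<'E'
from h import *
snap('top','t3.png',(270,160,450,270),4)
E
python3 plan.py .42 .378 .12 62.4
```

```text
time_s: 8.63
position: [0.5012, -0.1974, -0.0079]
orientation: [0.707, 0.01, 0.707, -0.01]
force: [0.3, 0.1, -0.2]
grip_width: 0.0343
time_s: 9.22
position: [0.5035, -0.1985, 0.1268]
orientation: [0.71, 0.009, 0.704, -0.011]
force: [-0.1, -0.5, 0.2]
grip_width: 0.0343
t 9.2667 pos [ 0.5021 -0.1978  0.1238] yaw 88.4 tilt [-0.    0.21  0.1 ] q6 -2.02 F [-0.4 -0.3 -1. ] w 0.0339
shift [  2.5 573.3 -98.3] twist x 26.0
```

View pics/t3.png

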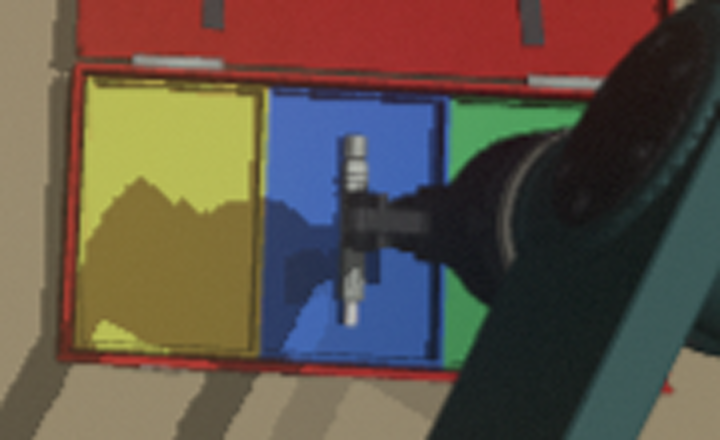

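The top view shows the gauge lying lengthwise at (353,230), in the middle of the blue tray. On to the screwdriver.

```bash
python3 -m handwheel '[{"translation":[0,20,-4],"twist":[0,0,0]},{"translation":[0,37,-6],"twist":[0,0,0]},{"translation":[0,37,-6],"twist":[0,0,0]},{"translation":[0,37,-6],"twist":[0,0,0]},{"translation":[0,37,-6],"twist":[0,0,0]},{"translation":[0,37,-7],"twist":[0,0,0]},{"translation":[0,37,-7],"twist":[0,0,0]},{"translation":[0,37,-7],"twist":[0,0,0]},{"translation":[0,37,-7],"twist":[0,0,0]},{"translation":[0,37,-7],"twist":[0,0,0]}]' 0.8
python3 -m handwheel '[{"translation":[0,37,-6],"twist":[0,0,0]},{"translation":[0,37,-6],"twist":[0,0,0]},{"translation":[0,37,-6],"twist":[0,0,0]},{"translation":[0,37,-6],"twist":[0,0,0]},{"translation":[0,37,-6],"twist":[0,0,0]},{"translation":[0,25,-4],"twist":[0,0,0]},{"translation":[0,10,0],"twist":[0,0,0]}]'
python3 -m handwheel '[{"translation":[0,0,0],"twist":[6.5,0,0]},{"translation":[0,0,0],"twist":[6.5,0,0]},{"translation":[0,0,0],"twist":[6.5,0,0]},{"translation":[0,0,0],"twist":[6.5,0,0]},{"translation":[0,0,0],"twist":[0,0,0]},{"translation":[0,0,0],"twist":[0,0,0]}]'
cat > wd.py <<'E'
from meas import *
d=snap('wrist','w4.png');P=cloud(d);H,S,V=cv2.split(cv2.cvtColor(d['color'],cv2.COLOR_RGB2HSV))
m=(P[...,2]>.022)&(P[...,2]<.035)&(P[...,1]>.33)&(H>5)&(H<25)&(S>120)
print('orange top',*blobs(d,m,.026))
m=(P[...,2]>.006)&(P[...,2]<.035)&(P[...,1]>.3)&(P[...,0]<.52)&(P[...,0]>.36)
print('all',*blobs(d,m,.015))
E
python3 wd.py; python3 plan.py .4336 .378 -.012 62.4
```

```text
time_s: 10.1
position: [0.4458, 0.1587, 0.1192]
orientation: [0.705, 0.01, 0.709, -0.01]
force: [0.7, 0.0, -0.1]
grip_width: 0.0682
time_s: 10.68
position: [0.4177, 0.3807, 0.1187]
orientation: [0.705, 0.008, 0.709, -0.009]
force: [-0.3, -1.0, -0.1]
grip_width: 0.0682
time_s: 11.18
position: [0.4199, 0.377, 0.1202]
orientation: [0.686, 0.167, 0.687, -0.169]
force: [0.4, 0.2, -0.8]
grip_width: 0.0681
orange top (array([261., 201.]), np.int32(1238), array([0.4321, 0.3778]), array([432.4, 377.8]), array([24.9, 48.4]), np.float32(152.1))
all (array([261., 204.]), np.int32(1770), array([0.4384, 0.3747]), array([446.5, 370.8]), array([26. , 81.1]), np.float32(152.1))
t 11.2333 pos [0.42   0.3772 0.1206] yaw 62.5 tilt [ 0.   -0.05  0.14] q6 -0.46 F [ 0.7 -1.  -0.9] w 0.0684
shift [132.5   7.3  11.8] twist x 0.1
```

View pics/w4.png

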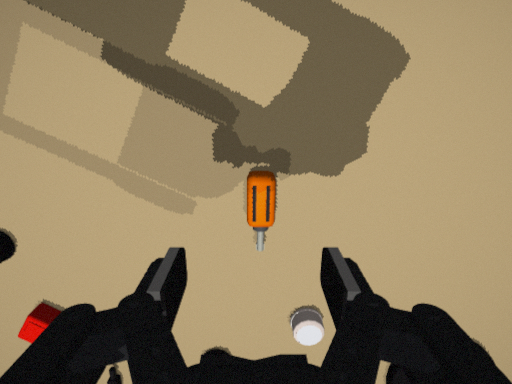

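The screwdriver is at (261,205), aligned with the jaws, and the white cap at (308,326) is clear. Descend and grip.

```bash
python3 -m handwheel '[{"translation":[10,6.6,10.9],"twist":[0.4,0,0]},{"translation":[30,0,0],"twist":[0,0,0]},{"translation":[30,0,0],"twist":[0,0,0]},{"translation":[30,0,0],"twist":[0,0,0]},{"translation":[20,0,0],"twist":[0,0,0]},{"translation":[11,0,0],"twist":[0,0,0]},{"translation":[4,0,0],"twist":[0,0,0]},{"translation":[0,0,0],"twist":[0,0,0]},{"translation":[0,0,0],"twist":[0,0,0]}]'
python3 plan.py .4325 .3778 -.015 62.1
python3 -m handwheel '[{"translation":[0,0,0],"twist":[0,0,0]},{"translation":[0,0,0],"twist":[0,0,0]},{"translation":[0,0,0],"twist":[0,0,0]},{"translation":[0,0,0],"twist":[0,0,0]},{"translation":[0,0,0],"twist":[0,0,0]},{"translation":[0,0,0],"twist":[0,0,0]},{"translation":[0,0,0],"twist":[0,0,0]}]' 0
python3 plan.py .4325 .3778 -.015 62.1
```

```text
time_s: 11.98
position: [0.434, 0.3796, -0.0117]
orientation: [0.687, 0.172, 0.686, -0.17]
force: [0.2, 0.3, -0.4]
grip_width: 0.0682
t 11.9833 pos [ 0.434   0.3796 -0.0117] yaw 62.0 tilt [-0.    0.06 -0.12] q6 -0.46 F [ 0.2  0.3 -0.4] w 0.0682
shift [ 3.3 -2.3 -0.5] twist x -0.1
time_s: 12.57
position: [0.4339, 0.3797, -0.0116]
orientation: [0.687, 0.172, 0.685, -0.17]
force: [-0.1, 0.1, 6.4]
grip_width: 0.025
t 12.5667 pos [ 0.4339  0.3797 -0.0116] yaw 62.0 tilt [ 0.    0.07 -0.14] q6 -0.46 F [-0.1  0.1  6.4] w 0.025
shift [ 3.4 -2.3 -0.4] twist x -0.1
```

```bash
python3 -m handwheel '[{"translation":[-10,0,0],"twist":[0,0,0]},{"translation":[-25,0,0],"twist":[0,0,0]},{"translation":[-30,0,0],"twist":[0,0,0]},{"translation":[-30,0,0],"twist":[0,0,0]},{"translation":[-15,0,0],"twist":[0,0,0]},{"translation":[0,0,0],"twist":[-6.6,0,0]},{"translation":[0,0,0],"twist":[-6.6,0,0]},{"translation":[0,0,0],"twist":[-6.6,0,0]},{"translation":[0,0,0],"twist":[-6.6,0,0]},{"translation":[0,0,0],"twist":[0,0,0]}]'
python3 plan.py .4905 -.0925 .10 88.4
```

```text
time_s: 13.4
position: [0.4326, 0.3787, 0.0967]
orientation: [0.707, 0.009, 0.707, -0.01]
force: [-0.5, -0.7, -1.2]
grip_width: 0.0252
t 13.4 pos [0.4326 0.3787 0.0967] yaw 88.5 tilt [ 0.   -0.05  0.03] q6 -0.92 F [-0.5 -0.7 -1.2] w 0.0252
shift [  -3.1 -469.5   70.3] twist x 0.1
```

```bash
python3 -m handwheel '[{"translation":[-3,-20,3],"twist":[0,0,0]},{"translation":[0,-36,5],"twist":[0,0,0]},{"translation":[0,-36,6],"twist":[0,0,0]},{"translation":[0,-36,5],"twist":[0,0,0]},{"translation":[0,-36,6],"twist":[0,0,0]},{"translation":[0,-36,5],"twist":[0,0,0]},{"translation":[0,-36,6],"twist":[0,0,0]},{"translation":[0,-36,5],"twist":[0,0,0]},{"translation":[0,-36,6],"twist":[0,0,0]},{"translation":[0,-36,5],"twist":[0,0,0]}]'
python3 -m handwheel '[{"translation":[0,-36,5],"twist":[0,0,0]},{"translation":[0,-36,5],"twist":[0,0,0]},{"translation":[0,-33,5],"twist":[0,0,0]},{"translation":[0,-20,3],"twist":[0,0,0]},{"translation":[0,0,0],"twist":[0,0,0]},{"translation":[0,0,0],"twist":[0,0,0]},{"translation":[0,0,0],"twist":[0,0,0]}]'
python3 plan.py .4905 -.0925 -.004 88.4
```

```text
time_s: 14.23
position: [0.4749, 0.032, 0.1]
orientation: [0.707, 0.011, 0.707, -0.011]
force: [1.0, -0.2, -1.1]
grip_width: 0.0247
time_s: 14.82
position: [0.4894, -0.0911, 0.0997]
orientation: [0.707, 0.011, 0.707, -0.01]
force: [0.7, 0.2, -0.4]
grip_width: 0.0249
t 14.8167 pos [ 0.4894 -0.0911  0.0997] yaw 88.3 tilt [ 0.   -0.04 -0.06] q6 -1.84 F [ 0.7  0.2 -0.4] w 0.0249
shift [103.7  -1.5   1.2] twist x -0.1
```

```bash
python3 -m handwheel '[{"translation":[25,-1.5,1.2],"twist":[0,0,0]},{"translation":[25,0,0],"twist":[0,0,0]},{"translation":[25,0,0],"twist":[0,0,0]},{"translation":[15,0,0],"twist":[0,0,0]},{"translation":[8,0,0],"twist":[0,0,0]},{"translation":[4,0,0],"twist":[0,0,0]},{"translation":[0,0,0],"twist":[0,0,0]},{"translation":[0,0,0],"twist":[0,0,0]},{"translation":[0,0,0],"twist":[0,0,0]}]'
python3 plan.py .4905 -.0925 -.006 88.4
```

```text
time_s: 15.57
position: [0.4922, -0.0934, -0.0005]
orientation: [0.708, 0.01, 0.706, -0.01]
force: [0.3, 0.1, -1.0]
grip_width: 0.0245
t 15.5667 pos [ 0.4922 -0.0934 -0.0005] yaw 88.4 tilt [0.   0.17 0.04] q6 -1.84 F [ 0.3  0.1 -1. ] w 0.0245
shift [ 5.5  0.8 -1.8] twist x -0.0
```

```bash
python3 -m handwheel '[{"translation":[2,0,-1],"twist":[0,0,0]},{"translation":[2,0,0],"twist":[0,0,0]},{"translation":[0,0,0],"twist":[0,0,0]},{"translation":[0,0,0],"twist":[0,0,0]}]'
python3 plan.py .4905 -.0925 -.0055 88.4
```

```text
time_s: 15.9
position: [0.4905, -0.0935, -0.0056]
orientation: [0.708, 0.01, 0.707, -0.01]
force: [0.7, -0.5, 2.4]
grip_width: 0.0246
t 15.9 pos [ 0.4905 -0.0935 -0.0056] yaw 88.4 tilt [-0.    0.08  0.01] q6 -1.84 F [ 0.7 -0.5  2.4] w 0.0246
shift [-0.1  1.  -0. ] twist x -0.0
```

```bash
python3 -m handwheel '[{"translation":[0,0,0],"twist":[0,0,0]},{"translation":[0,0,0],"twist":[0,0,0]},{"translation":[0,0,0],"twist":[0,0,0]},{"translation":[0,0,0],"twist":[0,0,0]}]' 0.5
python3 -m handwheel '[{"translation":[-10,0,0],"twist":[0,0,0]},{"translation":[-20,0,0],"twist":[0,0,0]},{"translation":[-30,0,0],"twist":[0,0,0]},{"translation":[-30,0,0],"twist":[0,0,0]},{"translation":[-30,0,0],"twist":[0,0,0]},{"translation":[-10,0,0],"twist":[0,0,0]},{"translation":[0,0,0],"twist":[0,0,0]}]'
python3 plan.py .595 .237 .12 88.4
```

```text
time_s: 16.23
position: [0.4898, -0.0933, -0.0062]
orientation: [0.707, 0.01, 0.707, -0.01]
force: [0.2, -0.4, 0.3]
grip_width: 0.0424
time_s: 16.82
position: [0.4924, -0.094, 0.1285]
orientation: [0.71, 0.009, 0.704, -0.011]
force: [-0.2, -0.9, 0.2]
grip_width: 0.0425
t 16.8167 pos [ 0.4924 -0.094   0.1285] yaw 88.4 tilt [-0.    0.49  0.13] q6 -1.84 F [-0.2 -0.9  0.2] w 0.0425
shift [  8.5 333.8  93.1] twist x -0.0
```

```bash
python3 -m handwheel '[{"translation":[0,20,6],"twist":[0,0,0]},{"translation":[0,36,10],"twist":[0,0,0]},{"translation":[0,36,10],"twist":[0,0,0]},{"translation":[0,36,10],"twist":[0,0,0]},{"translation":[0,36,10],"twist":[0,0,0]},{"translation":[0,36,10],"twist":[0,0,0]},{"translation":[0,36,10],"twist":[0,0,0]},{"translation":[0,36,10],"twist":[0,0,0]},{"translation":[0,36,10],"twist":[0,0,0]},{"translation":[0,26,7],"twist":[0,0,0]}]' 0.7
python3 -m handwheel '[{"translation":[0,0,0],"twist":[0,0,0]},{"translation":[0,0,0],"twist":[0,0,0]},{"translation":[0,0,0],"twist":[0,0,0]}]'
python3 - <<'E'
from meas import *
d=snap('wrist','w5.png');P=cloud(d)
m=(P[...,2]>.006)&(P[...,2]<.035)&(np.hypot(P[...,0]-.595,P[...,1]-.237)<.03)
print('cap',*blobs(d,m,.02)); q=P[m];print(q.min(0),q.max(0)); t=q[q[:,2]>.022];print('top',np.median(t,0),(t.min(0)+t.max(0))/2)
snap('top','t4.png',(80,120,290,300),2)
E
python3 plan.py .595 .237 -.012 88.4
```

```text
time_s: 17.65
position: [0.5914, 0.2408, 0.121]
orientation: [0.706, 0.009, 0.708, -0.009]
force: [0.3, -0.2, 0.0]
grip_width: 0.0599
time_s: 17.9
position: [0.5913, 0.2371, 0.122]
orientation: [0.706, 0.009, 0.708, -0.011]
force: [-0.5, 0.0, -0.0]
grip_width: 0.0596
cap (array([252., 189.]), np.int32(1185), array([0.5933, 0.2365]), array([593.6, 236.4]), array([33.3, 37.9]), np.float32(173.4))
[0.57788074 0.21915341 0.00604646] [0.61170197 0.2541072  0.02734779]
top [0.59444077 0.23660157 0.02472758] [0.59480199 0.23658759 0.02467924]
t 18.0 pos [0.5918 0.2364 0.1231] yaw 88.3 tilt [-0.   -0.09  0.05] q6 -1.25 F [-0.1 -0.5  0.6] w 0.0598
shift [135.1   0.8   3.4] twist x -0.1
```

View pics/w5.png

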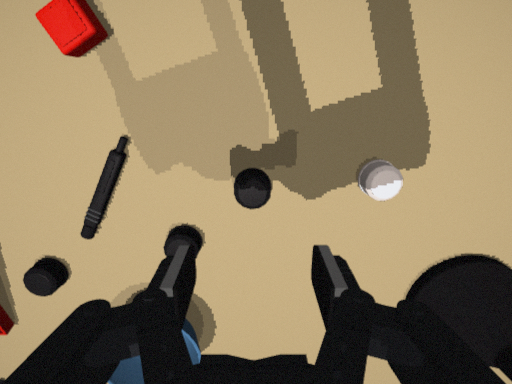

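The target cap at (252,189) is in line with the jaws. The next black cap at (184,243) is clear of the finger path. Descend.

```bash
python3 -m handwheel '[{"translation":[10,0.5,3],"twist":[0,0,0]},{"translation":[30,0,0],"twist":[0,0,0]},{"translation":[30,0,0],"twist":[0,0,0]},{"translation":[30,0,0],"twist":[0,0,0]},{"translation":[20,0,0],"twist":[0,0,0]},{"translation":[12,0,0],"twist":[0,0,0]},{"translation":[4,0,0],"twist":[0,0,0]},{"translation":[0,0,0],"twist":[0,0,0]},{"translation":[0,0,0],"twist":[0,0,0]},{"translation":[0,0,0],"twist":[0,0,0]}]'
python3 plan.py .5947 .2366 -.013 88.4
```

```text
time_s: 18.83
position: [0.597, 0.2387, -0.0097]
orientation: [0.708, 0.011, 0.706, -0.01]
force: [0.6, 0.2, -0.0]
grip_width: 0.0597
t 18.8333 pos [ 0.597   0.2387 -0.0097] yaw 88.4 tilt [ 0.    0.23 -0.08] q6 -1.25 F [ 0.6  0.2 -0. ] w 0.0597
shift [ 3.3 -2.2 -2.3] twist x -0.0
```

```bash
python3 -m handwheel '[{"translation":[2.5,-2,-2],"twist":[0,0,0]},{"translation":[0,0,0],"twist":[0,0,0]},{"translation":[0,0,0],"twist":[0,0,0]}]'
python3 -m handwheel '[{"translation":[0,0,0],"twist":[0,0,0]},{"translation":[0,0,0],"twist":[0,0,0]},{"translation":[0,0,0],"twist":[0,0,0]},{"translation":[0,0,0],"twist":[0,0,0]},{"translation":[0,0,0],"twist":[0,0,0]},{"translation":[0,0,0],"twist":[0,0,0]}]' 0
python3 plan.py .5947 .2366 -.013 88.4
python3 -m handwheel '[{"translation":[-10,0,0],"twist":[0,0,0]},{"translation":[-25,0,0],"twist":[0,0,0]},{"translation":[-30,0,0],"twist":[0,0,0]},{"translation":[-30,0,0],"twist":[0,0,0]},{"translation":[-15,0,0],"twist":[0,0,0]},{"translation":[0,0,0],"twist":[0,0,0]},{"translation":[0,0,0],"twist":[0,0,0]}]'
python3 plan.py .53 -.3035 .10 88.4
```

```text
time_s: 19.08
position: [0.5935, 0.2365, -0.0139]
orientation: [0.707, 0.01, 0.707, -0.01]
force: [-0.5, 0.1, 0.2]
grip_width: 0.0594
time_s: 19.58
position: [0.5938, 0.2367, -0.014]
orientation: [0.707, 0.01, 0.707, -0.01]
force: [0.5, 0.5, 3.1]
grip_width: 0.0318
t 19.5833 pos [ 0.5938  0.2367 -0.014 ] yaw 88.4 tilt [-0.    0.07 -0.03] q6 -1.25 F [0.5 0.5 3.1] w 0.0318
shift [-1.  -0.   0.9] twist x -0.0
time_s: 20.17
position: [0.5937, 0.2365, 0.0965]
orientation: [0.708, 0.01, 0.706, -0.01]
force: [-0.5, -0.5, -1.0]
grip_width: 0.0314
t 20.1667 pos [0.5937 0.2365 0.0965] yaw 88.4 tilt [ 0.    0.11 -0.04] q6 -1.25 F [-0.5 -0.5 -1. ] w 0.0314
shift [  -4.  -541.6  -48.4] twist x -0.0
```

```bash
python3 -m handwheel '[{"translation":[-4,-20,-2],"twist":[0,0,0]},{"translation":[0,-36,-3],"twist":[0,0,0]},{"translation":[0,-36,-3],"twist":[0,0,0]},{"translation":[0,-36,-3],"twist":[0,0,0]},{"translation":[0,-36,-3],"twist":[0,0,0]},{"translation":[0,-36,-3],"twist":[0,0,0]},{"translation":[0,-36,-3],"twist":[0,0,0]},{"translation":[0,-36,-3],"twist":[0,0,0]},{"translation":[0,-36,-3],"twist":[0,0,0]},{"translation":[0,-36,-3],"twist":[0,0,0]}]'
python3 -m handwheel '[{"translation":[0,-36,-4],"twist":[0,0,0]},{"translation":[0,-36,-4],"twist":[0,0,0]},{"translation":[0,-36,-4],"twist":[0,0,0]},{"translation":[0,-36,-4],"twist":[0,0,0]},{"translation":[0,-36,-3],"twist":[0,0,0]},{"translation":[0,-18,-1],"twist":[0,0,0]},{"translation":[0,0,0],"twist":[0,0,0]},{"translation":[0,0,0],"twist":[0,0,0]}]'
python3 plan.py .531 -.3035 -.004 88.4
```

```text
time_s: 21.0
position: [0.5523, -0.1077, 0.0963]
orientation: [0.705, 0.011, 0.709, -0.009]
force: [-1.0, -0.2, 0.1]
grip_width: 0.0315
time_s: 21.67
position: [0.5273, -0.3039, 0.0963]
orientation: [0.705, 0.012, 0.709, -0.009]
force: [0.1, 1.0, -0.3]
grip_width: 0.0316
t 21.6667 pos [ 0.5273 -0.3039  0.0963] yaw 88.2 tilt [ 0.   -0.25 -0.21] q6 -2.16 F [ 0.1  1.  -0.3] w 0.0316
shift [100.2   0.2   4.1] twist x -0.2
```

```bash
python3 -m handwheel '[{"translation":[25,0,2],"twist":[0,0,0]},{"translation":[25,0,0],"twist":[0,0,0]},{"translation":[25,0,0],"twist":[0,0,0]},{"translation":[15,0,0],"twist":[0,0,0]},{"translation":[7,0,0],"twist":[0,0,0]},{"translation":[3,0,0],"twist":[0,0,0]},{"translation":[0,0,0],"twist":[0,0,0]},{"translation":[0,0,0],"twist":[0,0,0]},{"translation":[0,0,0],"twist":[0,0,0]}]'
python3 plan.py .531 -.3035 -.008 88.4
```

```text
time_s: 22.42
position: [0.5321, -0.3044, 0.0011]
orientation: [0.708, 0.009, 0.706, -0.01]
force: [0.3, -0.7, -0.0]
grip_width: 0.032
t 22.4167 pos [ 0.5321 -0.3044  0.0011] yaw 88.4 tilt [0.   0.15 0.09] q6 -2.16 F [ 0.3 -0.7 -0. ] w 0.032
shift [ 9.1  0.9 -1.2] twist x 0.0
```

```bash
python3 -m handwheel '[{"translation":[3,0,0],"twist":[0,0,0]},{"translation":[2.5,0,0],"twist":[0,0,0]},{"translation":[1.5,0,0],"twist":[0,0,0]},{"translation":[0,0,0],"twist":[0,0,0]},{"translation":[0,0,0],"twist":[0,0,0]}]'
python3 plan.py .531 -.3035 -.008 88.4
```

```text
time_s: 22.83
position: [0.5309, -0.304, -0.0077]
orientation: [0.707, 0.01, 0.707, -0.01]
force: [0.4, -0.3, -0.4]
grip_width: 0.0316
t 22.8333 pos [ 0.5309 -0.304  -0.0077] yaw 88.4 tilt [-0.   -0.01 -0.01] q6 -2.16 F [ 0.4 -0.3 -0.4] w 0.0316
shift [0.3 0.5 0.1] twist x -0.0
```

```bash
python3 -m handwheel '[{"translation":[0.7,0,0],"twist":[0,0,0]},{"translation":[0,0,0],"twist":[0,0,0]},{"translation":[0,0,0],"twist":[0,0,0]},{"translation":[0,0,0],"twist":[0,0,0]},{"translation":[0,0,0],"twist":[0,0,0]}]' 0.6
python3 -m handwheel '[{"translation":[-10,0,0],"twist":[0,0,0]},{"translation":[-20,0,0],"twist":[0,0,0]},{"translation":[-30,0,0],"twist":[0,0,0]},{"translation":[-30,0,0],"twist":[0,0,0]},{"translation":[-30,0,0],"twist":[0,0,0]},{"translation":[-10,0,0],"twist":[0,0,0]},{"translation":[0,0,0],"twist":[0,0,0]},{"translation":[0,0,0],"twist":[0,0,0]}]'
python3 plan.py .456 .1025 .12 118.3
```

```text
time_s: 23.25
position: [0.531, -0.3041, -0.0082]
orientation: [0.707, 0.01, 0.707, -0.01]
force: [-1.0, 0.7, -0.3]
grip_width: 0.0511
time_s: 23.92
position: [0.5311, -0.3041, 0.1221]
orientation: [0.707, 0.01, 0.707, -0.01]
force: [-0.5, 0.3, -0.6]
grip_width: 0.0511
t 23.9167 pos [ 0.5311 -0.3041  0.1221] yaw 88.4 tilt [-0.    0.06  0.03] q6 -2.16 F [-0.5  0.3 -0.6] w 0.0511
shift [  1.8 404.3 -86.6] twist x -29.9
```

```bash
python3 -m handwheel '[{"translation":[0,20,-4],"twist":[0,0,0]},{"translation":[0,36,-8],"twist":[0,0,0]},{"translation":[0,36,-8],"twist":[0,0,0]},{"translation":[0,36,-8],"twist":[0,0,0]},{"translation":[0,36,-8],"twist":[0,0,0]},{"translation":[0,36,-8],"twist":[0,0,0]},{"translation":[0,36,-8],"twist":[0,0,0]},{"translation":[0,36,-8],"twist":[0,0,0]},{"translation":[0,36,-8],"twist":[0,0,0]},{"translation":[0,36,-8],"twist":[0,0,0]}]' 0.7
python3 -m handwheel '[{"translation":[0,36,-6],"twist":[0,0,0]},{"translation":[0,24,-4],"twist":[0,0,0]},{"translation":[0,0,0],"twist":[-6,0,0]},{"translation":[0,0,0],"twist":[-6,0,0]},{"translation":[0,0,0],"twist":[-6,0,0]},{"translation":[0,0,0],"twist":[-6,0,0]},{"translation":[0,0,0],"twist":[-6,0,0]},{"translation":[0,0,0],"twist":[0,0,0]},{"translation":[0,0,0],"twist":[0,0,0]}]'
python3 - <<'E'
from meas import *
d=snap('wrist','w6.png');P=cloud(d);H,S,V=cv2.split(cv2.cvtColor(d['color'],cv2.COLOR_RGB2HSV))
m=(P[...,2]>.022)&(P[...,2]<.035)&(np.hypot(P[...,0]-.456,P[...,1]-.1025)<.04)&((H<8)|(H>172))&(S>100)
print('top',*blobs(d,m,.024))
E
python3 plan.py .456 .1025 -.013 118.3
```

```text
time_s: 24.75
position: [0.4623, 0.0436, 0.1188]
orientation: [0.705, 0.01, 0.709, -0.01]
force: [0.1, -0.5, -0.4]
grip_width: 0.0598
time_s: 25.5
position: [0.4551, 0.1021, 0.1195]
orientation: [0.684, -0.172, 0.687, 0.173]
force: [0.8, -0.7, 0.6]
grip_width: 0.0599
top (array([249., 188.]), np.int32(1338), array([0.4556, 0.0998]), array([455.8,  99.8]), array([33.2, 33.2]), np.float32(119.1))
t 25.55 pos [0.4554 0.1021 0.1199] yaw 118.2 tilt [-0.   -0.18 -0.08] q6 -1.96 F [ 0.1 -0.1 -0.2] w 0.0599
shift [ 1.329e+02 -1.000e-01  1.200e+00] twist x -0.1
```

View pics/w6.png

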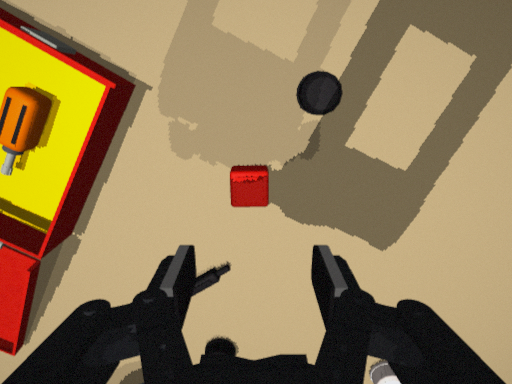

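The red cap at (249,187) is square to the jaws; the black gauge's end at (228,267) is out of the finger path. Descend and grip.

```bash
python3 -m handwheel '[{"translation":[10,-2,0],"twist":[-0.7,0,0]},{"translation":[30,0,0],"twist":[0,0,0]},{"translation":[30,0,0],"twist":[0,0,0]},{"translation":[30,0,0],"twist":[0,0,0]},{"translation":[20,0,0],"twist":[0,0,0]},{"translation":[10,0,0],"twist":[0,0,0]},{"translation":[3,0,0],"twist":[0,0,0]},{"translation":[0,0,0],"twist":[0,0,0]},{"translation":[0,0,0],"twist":[0,0,0]},{"translation":[0,0,0],"twist":[0,0,0]}]'
python3 plan.py .456 .1003 -.013 119
python3 -m handwheel '[{"translation":[0,0,0],"twist":[0,0,0]},{"translation":[0,0,0],"twist":[0,0,0]},{"translation":[0,0,0],"twist":[0,0,0]},{"translation":[0,0,0],"twist":[0,0,0]},{"translation":[0,0,0],"twist":[0,0,0]},{"translation":[0,0,0],"twist":[0,0,0]},{"translation":[0,0,0],"twist":[0,0,0]}]' 0
python3 plan.py .456 .1003 -.013 119
```

```text
time_s: 26.38
position: [0.459, 0.1006, -0.0095]
orientation: [0.686, -0.178, 0.683, 0.177]
force: [-0.6, 0.3, 0.6]
grip_width: 0.0593
t 26.3833 pos [ 0.459   0.1006 -0.0095] yaw 119.1 tilt [-0.    0.19  0.08] q6 -1.98 F [-0.6  0.3  0.6] w 0.0593
shift [ 3.4  1.2 -2.8] twist x 0.1
time_s: 26.97
position: [0.4587, 0.1007, -0.0098]
orientation: [0.686, -0.178, 0.683, 0.177]
force: [-0.5, -0.8, 6.1]
grip_width: 0.0326
t 26.9667 pos [ 0.4587  0.1007 -0.0098] yaw 119.1 tilt [-0.    0.17  0.07] q6 -1.98 F [-0.5 -0.8  6.1] w 0.0326
shift [ 3.2  1.  -2.6] twist x 0.1
```

```bash
python3 -m handwheel '[{"translation":[-10,0,0],"twist":[0,0,0]},{"translation":[-25,0,0],"twist":[0,0,0]},{"translation":[-35,0,0],"twist":[0,0,0]},{"translation":[-35,0,0],"twist":[0,0,0]},{"translation":[-10,0,0],"twist":[6.1,0,0]},{"translation":[0,0,0],"twist":[6.1,0,0]},{"translation":[0,0,0],"twist":[6.1,0,0]},{"translation":[0,0,0],"twist":[6.1,0,0]},{"translation":[0,0,0],"twist":[6.1,0,0]},{"translation":[0,0,0],"twist":[0,0,0]}]'
python3 plan.py .461 -.304 .105 88.4
```

```text
time_s: 27.8
position: [0.457, 0.1005, 0.1039]
orientation: [0.707, 0.009, 0.707, -0.009]
force: [0.7, 0.4, -0.2]
grip_width: 0.0328
t 27.8 pos [0.457  0.1005 0.1039] yaw 88.5 tilt [-0.   -0.03 -0.  ] q6 -1.45 F [ 0.7  0.4 -0.2] w 0.0328
shift [  -1.2 -404.2   14.7] twist x 0.1
```

```bash
python3 -m handwheel '[{"translation":[0,-20,1],"twist":[0,0,0]},{"translation":[0,-36,1],"twist":[0,0,0]},{"translation":[0,-36,1],"twist":[0,0,0]},{"translation":[0,-36,1],"twist":[0,0,0]},{"translation":[0,-36,1],"twist":[0,0,0]},{"translation":[0,-36,1],"twist":[0,0,0]},{"translation":[0,-36,2],"twist":[0,0,0]},{"translation":[0,-36,2],"twist":[0,0,0]},{"translation":[0,-36,2],"twist":[0,0,0]},{"translation":[0,-36,1],"twist":[0,0,0]}]'
python3 -m handwheel '[{"translation":[0,-36,1],"twist":[0,0,0]},{"translation":[0,-24,1],"twist":[0,0,0]},{"translation":[0,0,0],"twist":[0,0,0]},{"translation":[0,0,0],"twist":[0,0,0]},{"translation":[0,0,0],"twist":[0,0,0]}]'
python3 - <<'E'
from h import *
snap('scene','s7.png',(50,90,300,280),2.5)
E
python3 plan.py .461 -.304 -.003 88.4
```

```text
time_s: 28.63
position: [0.4615, -0.2454, 0.1038]
orientation: [0.707, 0.008, 0.707, -0.008]
force: [-0.4, -0.6, -0.5]
grip_width: 0.0327
time_s: 29.05
position: [0.4621, -0.303, 0.1034]
orientation: [0.707, 0.009, 0.707, -0.008]
force: [0.6, 0.3, -0.2]
grip_width: 0.0324
t 29.1 pos [ 0.4623 -0.3026  0.1035] yaw 88.7 tilt [ 0.   -0.03 -0.06] q6 -2.23 F [0.3 0.1 0.2] w 0.0328
shift [106.5  -1.5  -1.2] twist x 0.3
```

View pics/s7.png

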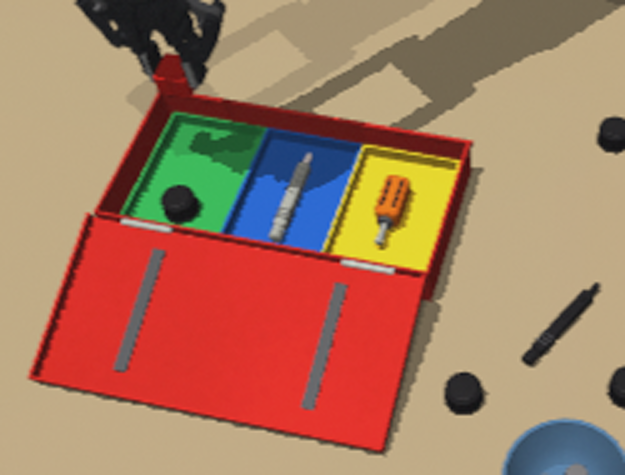

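The black cap stands in the green tray at (180,203), the gauge is at (292,195), the screwdriver is in the middle of the yellow tray at (391,207), and the red cap is held at (172,72). Lower it.

```bash
python3 -m handwheel '[{"translation":[25,-1.5,-1],"twist":[0,0,0]},{"translation":[25,0,0],"twist":[0,0,0]},{"translation":[25,0,0],"twist":[0,0,0]},{"translation":[15,0,0],"twist":[0,0,0]},{"translation":[8,0,0],"twist":[0,0,0]},{"translation":[4,0,0],"twist":[0,0,0]},{"translation":[0,0,0],"twist":[0,0,0]},{"translation":[0,0,0],"twist":[0,0,0]},{"translation":[0,0,0],"twist":[0,0,0]}]'
python3 plan.py .461 -.304 -.004 88.4
```

```text
time_s: 29.85
position: [0.4624, -0.3058, 0.0034]
orientation: [0.708, 0.008, 0.706, -0.009]
force: [-0.8, 0.4, -0.3]
grip_width: 0.0327
t 29.85 pos [ 0.4624 -0.3058  0.0034] yaw 88.6 tilt [0.   0.14 0.1 ] q6 -2.23 F [-0.8  0.4 -0.3] w 0.0327
shift [ 7.4  1.8 -1.5] twist x 0.2
```

```bash
python3 -m handwheel '[{"translation":[3,0.5,0],"twist":[0,0,0]},{"translation":[2,0,0],"twist":[0,0,0]},{"translation":[0.5,0,0],"twist":[0,0,0]},{"translation":[0,0,0],"twist":[0,0,0]},{"translation":[0,0,0],"twist":[0,0,0]}]'
python3 plan.py .461 -.304 -.004 88.4
```

```text
time_s: 30.27
position: [0.4614, -0.3048, -0.0037]
orientation: [0.707, 0.009, 0.707, -0.009]
force: [-0.2, 1.1, 0.8]
grip_width: 0.0327
t 30.2667 pos [ 0.4614 -0.3048 -0.0037] yaw 88.6 tilt [-0.    0.01 -0.  ] q6 -2.23 F [-0.2  1.1  0.8] w 0.0327
shift [ 0.3  0.8 -0.4] twist x 0.2
```

Release, lift, and back away for a clear final view.

```bash
python3 -m handwheel '[{"translation":[0.3,0,0],"twist":[0,0,0]},{"translation":[0,0,0],"twist":[0,0,0]},{"translation":[0,0,0],"twist":[0,0,0]},{"translation":[0,0,0],"twist":[0,0,0]},{"translation":[0,0,0],"twist":[0,0,0]}]' 0.6
python3 -m handwheel '[{"translation":[-10,0,0],"twist":[0,0,0]},{"translation":[-20,0,0],"twist":[0,0,0]},{"translation":[-30,0,0],"twist":[0,0,0]},{"translation":[-30,0,0],"twist":[0,0,0]},{"translation":[-30,0,0],"twist":[0,0,0]},{"translation":[-10,0,0],"twist":[0,0,0]},{"translation":[0,0,-20],"twist":[0,0,0]},{"translation":[0,0,-30],"twist":[0,0,0]},{"translation":[0,0,-30],"twist":[0,0,0]},{"translation":[0,0,-30],"twist":[0,0,0]}]'
python3 -m handwheel '[{"translation":[0,0,-20],"twist":[0,0,0]},{"translation":[0,0,0],"twist":[0,0,0]},{"translation":[0,0,0],"twist":[0,0,0]},{"translation":[0,0,0],"twist":[0,0,0]}]'
python3 - <<'E'
from meas import *
d=snap('top','t8.png',scale=1.5);P=cloud(d);H,S,V=cv2.split(cv2.cvtColor(d['color'],cv2.COLOR_RGB2HSV))
ok=(P[...,2]>.006)&(P[...,2]<.04)&(P[...,0]<.7)&(P[...,0]>.3)&(P[...,1]>-.02)
for b in blobs(d,ok,.015): print(*b)
t=(P[...,0]>.43)&(P[...,0]<.57)&(P[...,1]<-.04)&(P[...,1]>-.355)&(P[...,2]>.01)&(P[...,2]<.045)&~((H>=22)&(H<=35)&(S>100))&~((H>=105)&(H<=125)&(S>100))&~((H>=50)&(H<=80)&(S>90))
for b in blobs(d,t,.022,30):
    u,v=b[0].astype(int);print('tray',*b,P[v,u,2].round(3))
print(state()['time_s'])
snap('scene','s8.png',(50,90,470,384),1.8)
E
```

```text
time_s: 30.68
position: [0.4614, -0.3047, -0.0041]
orientation: [0.707, 0.009, 0.707, -0.009]
force: [-0.3, -0.7, -0.3]
grip_width: 0.0508
time_s: 31.52
position: [0.3502, -0.3016, 0.1258]
orientation: [0.707, 0.009, 0.707, -0.008]
force: [-0.7, -0.5, 1.0]
grip_width: 0.0514
time_s: 31.85
position: [0.3319, -0.3016, 0.1261]
orientation: [0.707, 0.009, 0.707, -0.009]
force: [-0.0, -0.3, -0.3]
grip_width: 0.0511
[ 80. 130.] 367 [0.6921 0.4598] [690.9 461.1] [30.7 97.1] 83.8
[265. 136.] 168 [0.6847 0.0217] [685.1  21.2] [30.5 33.3] 1.0
[203. 149.] 180 [0.6522 0.1668] [652.2 167.6] [33.1 35.3] 46.1
[233. 173.] 246 [0.5955 0.096 ] [593.1  97.4] [ 13.3 108.9] 150.5
[122. 173.] 197 [0.5904 0.3543] [590.5 354. ] [32.2 38.2] 64.8
[222. 276.] 187 [0.3593 0.1147] [360.  114.8] [32.1 33.9] 1.4
tray [336. 217.] 61 [ 0.4988 -0.1427] [ 499.1 -142.6] [  2.2 137.2] 178.1 0.019
tray [358. 216.] 264 [ 0.5022 -0.193 ] [ 500.  -192.8] [ 14.3 105.6] 178.1 0.021
tray [313. 217.] 302 [ 0.4969 -0.0915] [505.7 -90.8] [27.4 75.6] 0.5 0.031
tray [404. 204.] 203 [ 0.5325 -0.2999] [ 531.5 -300. ] [32.1 39. ] 91.1 0.03
tray [406. 236.] 264 [ 0.4587 -0.3017] [ 458.6 -301.7] [31.7 39.4] 91.1 0.034
31.9
```

View pics/s8.png

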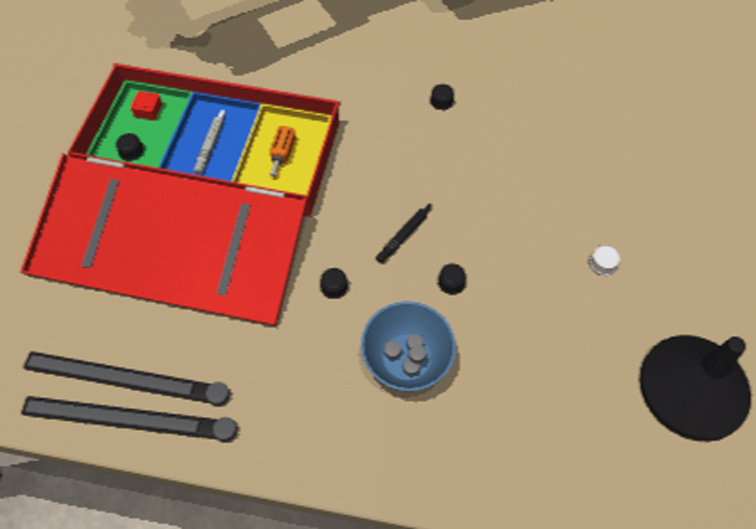

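View pics/t8.png

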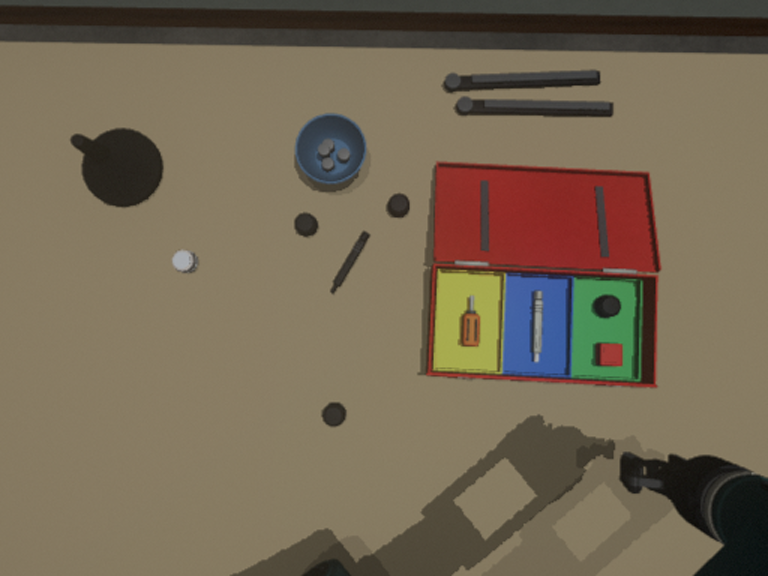

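Both views agree: all four kit items sit in their trays as asked, the look-alikes and bowl haven't moved, and the arm is clear.

```bash
python3 -c "
from bench import job; print(job.job_done())"
```

```text
the job is handed in; nothing more can be done
None
```

The tyre kit is put away and the job is handed in, at about 32 s on the robot's clock (limit 115 s). I placed the items in the order you listed them. No verdict came back.

**Final camera checks:**
- **Chrome gauge:** it lies lengthwise in the blue tray, within about 4 mm of the middle and in line with the tray to within a degree.
- **Screwdriver:** it lies lengthwise in the middle of the yellow tray.
- **End caps:** the black round cap (the one that started farthest left) and the red square cap stand about 73 mm apart in the green tray, tops up. Their tops measured 30 and 34 mm high. A flat cap would give 30 and about 31, so the red reading is 3 mm high. Both caps look flat in the pictures.
- **Things to leave alone:** the black gauge, the white cap and the other black caps measured within about 1 mm of where they started. The bowl looks the same in the before and after pictures, but I did not measure it.

**What went wrong:** the first grasp closed on nothing, just above the chrome gauge. The wrist and scene cameras both put the closed fingertips about 21 mm behind the reported tool point, where the description says 14 mm ahead. I used the measured offset from then on and every grasp held. Forces on the tool read no more than about 6 N.

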